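# Work the bearing press: drawer home, catch off, lever held

### The job

Work the small bench bearing press: push its open drawer, with the bearing in it, fully home until it clicks into its seat; then flip the upright safety catch over to the right, onto its rest; then pull the press lever by its cross bar toward the front of the press, nearly as far as it goes, and hold it there. Keep to that order, do not pull the lever while the catch is up, leave the things standing round the press undisturbed, and finish while still holding the lever pulled: it springs back if let go.

Things in the scene. Friction and masses are not known exactly. Their poses are not given: they have to be found in the camera images.
- press: Bearing press, a grey bench machine fixed to the surface; place and yaw (within 0.22 rad) vary. Origin on the surface; base plate 12 mm thick, own x -115 to 90, own y -155 to 130 mm. Front looks along own -x, to the robot; own +y is its left. Left: drawer under a gantry with a ram (own x -15 to 45, y -7 to 127 mm, 190 high). Right: lever, safety catch in front of it. 'Own' = in this frame.
- press_drawer (a joint): Drawer slide, m: how far the drawer stands out along the press's own -x. Starts 0.030 to 0.055; 0 is fully home. A spring plunger resists (about 5 N to push past it) from about 0.013 to 0.007 and draws it home over the last 4 mm; friction about 1.5 N. It stays where it is left.
- drawer_pull (a point): Middle of the front face of the drawer's pull, a black block 56 mm wide (y), 12 mm high, standing 22 mm out of the 112 x 46 mm drawer front, its middle 40 mm above the surface; moves with the drawer. When home it is at the press's own (-87.5, 60, 40) mm. Push it along the press's own +x.
- safety_catch (a joint): Safety catch hinge, rad: 0 = upright, locking (start). Turns about the press's own x axis, the top going to the right (own -y), to its stop at 1.05. Light: under 1 N at the tab; friction holds it near upright, past about half way it falls over by its weight and stays. Upright, its prop stands under the lever's forward horn and blocks the lever.
- catch_tab (a point): Point on the catch's thumb tab, an upright steel plate 26 mm (own x) x 10 mm (across, own y) x 60 mm high, at the very front of the catch. Mid-width and mid-thickness, 18 mm below the tab's top end, 85 mm above the hinge line; upright it is 107 mm above the surface, at own (-96, -80, 107) mm. Moves with the catch.
- catch_hinge (a point): Point on the catch's hinge line (which runs along the press's own x) straight below the upright thumb tab, 22 mm above the surface.
- press_lever (a joint): Lever hinge, rad: 0 = leaning back, at rest (start); grows as the cross bar is pulled toward the press's front (own -x); stop at 0.85. A return spring pulls it back: about 5 N at the bar at the start, 11 N at the end. Blocked after about 0.08 rad while the catch is upright. The ram follows it down.
- lever_bar (a point): Middle of the lever's cross bar, a black round bar 18 mm thick, 90 mm long, parallel to the press's own y, on a shank 12 (x) x 10 mm (y) that comes from below at its middle. 130 mm from the hinge; at rest 212 mm above the surface, leaning back 0.35 rad (45 mm behind the hinge), at joint value 0.85 leaning 0.5 rad forward. Can be gripped from above, across the bar.
- lever_hinge (a point): Lever hinge line: runs along the press's own y at own (20, -80, 90) mm.
- grease_tin: Bystander: round tin, 59 mm across, 37 mm high, standing left of the press; origin at its underside's centre. To be left alone.
- bulb_box: Bystander: small carton 42 x 42 x 62 mm, standing at the front left of the press; origin at its underside's centre. To be left alone.
- wrench_2: Bystander: wrench 160 mm long, 34 mm wide, 8 mm thick, lying to the right of the press; origin at its underside's centre. To be left alone.

How it is judged:
By the outcome, as a careful person would: the job done as asked, in the order asked, and still so for the second after the job is handed in, while the arm keeps its last pose, push and grip.
It also fails if it takes over 69 s, if anything falls off the work surface, if the arm or the gripper's body presses on something with over 40 N, if the wrist force passes 120 N, or if a joint passes its speed limit or range.

### The arm

A 6-joint arm with a two-finger parallel gripper is mounted at the origin on a cart in front of the work surface, level with it; the furniture and walls round the work are solid. World frame = base frame: x ahead of the robot, y to its left, z up, the work surface at z = 0. Lengths are in m, angles in degrees, forces in N, time in s.
With the tool pointing down it reaches from about 0.4 to 0.825 m from the base axis. Payload 7 kg.
Tool frame: the origin (TCP) lies between the finger pads; the fingertips stand 22 mm ahead of it and the grasp point (between the pads) lies 3 mm ahead of it; z points along the fingers, y is the line along which they close (so a half turn about z gives the same grasp; the last joint's range is limited). The gripper opens to 88 mm and grips with 3 to 60 N. Pads are 19 mm wide; open, the fingers measure 130 mm over their backs; the gripper's body (78 mm by 193 mm) begins 47 mm behind the grasp point.
Start: joints at [81.079, 20.546, 0.682, 0, -70.136, -16.507], TCP at [0.29, 0.61, 0.249] pointing down, gripper open.
Joint ranges: [-176.03, 176.03], [-82.01, 121.73], [-58.28, 71.71], [-173.87, 95.51], [-174.79, -0.11], [-173.66, 173.66]. Speed limits (degrees/s): [136.94, 136.94, 172.46, 180, 180, 180].

### API

Orientations are given as [roll, pitch, yaw] about the fixed x, y, z axes, in that order (R = Rz(yaw) Ry(pitch) Rx(roll)).
In Python, from plant import ctrl gives the robot as it stands.
- The arm moves only by the tool apply_moves, never from a script. Its argument "targets" is a list of rows, each an object with "travel": the shift along the tool's x, y, z in mm, a list of three; "roll": the turn about the tool's z in degrees; "jaw": the finger opening in mm, from 0 to 87.6. In form: [{"travel": [tx, ty, tz], "roll": roll, "jaw": jaw}, ...]. A call has 1 to 10 rows; each row shifts and turns the commanded pose from where the row before left it, along the tool's axes as they then stand; what a row does not reach is not made up. A row lasts 1/10 s, in which the tool goes at most 50 mm and 8.59 degrees, less where a joint would pass 70% of its speed; a pose out of reach is approached as far as the arm can. A call with a gripper value outside its range is refused whole. The fingers move at their own pace and stop on an object; the grip force is fixed at half the most. Time passes only in rows, so rows that do not move let the fingers close. It gives the time, the measured TCP pose, the force, the opening and the grip force at its end, in the units of the state.
- ctrl.get_obs(): the state, without advancing time (a new reading comes with each control period).
- ctrl.snapshot(name): name is "side" or "top"; returns the picture (400x640x3 uint8, red, green, blue); there is no depth.
- ctrl.calibration(name): a dict with "K" (3x3 intrinsics, pixels), "extrinsics" (4x4, takes a point from camera to world coordinates). Camera axes: x right, y down, z forward; pixel columns grow to the right and rows downward; lengths in m; the calibration is good to about 2 mm. A picture is of the moment at which its call begins. calibration takes no time and is no camera call.
- ctrl.close_job(): hands the job in; it is judged then, once.
The state is a dict: "clock": time; "joint_pos": joint angles; "qvel": joint speeds; "tau": joint torques, N m; "tool_pos": TCP position; "orientation": TCP orientation; "force": force on the tool from outside, world axes, zero at the start; "moment": the same for the moment, N m; "opening": finger opening in m; "gripper_force": force on a finger pad.
Only numpy, scipy, OpenCV 4.12 (cv2) and the standard library are available. Lean on these libraries where they do the work, as an engineer would, in place of code of your own. Each camera call takes 0.05 s, during which the arm holds its last target. There are 200 camera calls.

## Working session

There is one attempt and no reset: what is moved stays moved. The work goes in short steps, Python scripts to look and compute and a tool call to move; the robot and the scene stay as the last step left them, time stands still between calls to the robot, and variables do not carry over. Pictures are saved under pics/ and viewed, at most 10 in all, crops included, and the job is handed in when it is done.

Besides the shell and the picture viewer there is one more tool, called after ">>>" by a JSON object that holds its "fn" and its "kwargs". apply_moves: Moves the arm, as the interface text tells. Its arguments: {"type":"object","properties":{"targets":{"type":"array","items":{"type":"object","properties":{"travel":{"type":"array","items":{"type":"number"}},"roll":{"type":"number"},"jaw":{"type":"number"}}}}},"required":["targets"]}

```bash
mkdir -p pics; python3 - <<'E'
from plant import ctrl
import cv2,numpy as np
np.set_printoptions(precision=4,suppress=True)
for n in("side","top"):
    cv2.imwrite(f"pics/{n}0.png",ctrl.snapshot(n)[:,:,::-1]); c=ctrl.calibration(n); print(n,c["K"],c["extrinsics"])
print(ctrl.get_obs())
E
```

```text
side [[436.2784   0.     316.5355]
 [  0.     436.2784 202.2333]
 [  0.       0.       1.    ]] [[ 0.9942 -0.0661  0.0849  0.4845]
 [-0.1063 -0.484   0.8686 -0.9138]
 [-0.0163 -0.8726 -0.4882  0.6816]
 [ 0.      0.      0.      1.    ]]
top [[381.1502   0.     316.6909]
 [  0.     381.1502 201.6418]
 [  0.       0.       1.    ]] [[ 0.0153 -0.9934  0.1137  0.4984]
 [-0.9999 -0.0153  0.0005  0.0539]
 [ 0.0012 -0.1137 -0.9935  0.9991]
 [ 0.      0.      0.      1.    ]]
{'clock': 0.1, 'joint_pos': array([ 81.0803,  20.5865,   0.6399,  -0.0166, -70.1365, -16.5087]), 'qvel': array([ 0.0964, -0.1232,  0.1129,  0.1299, -0.009 ,  0.0188]), 'tau': array([ -0.002 , -58.4159,  29.3749,   7.0155,   0.0102,  -0.0001]), 'tool_pos': array([0.2897, 0.6092, 0.2477]), 'orientation': array([179.916 ,  -0.0086, -25.4341]), 'force': array([ 0.4791, -0.2972, -0.2609]), 'moment': array([-0.0132, -0.0186, -0.0781]), 'gripper_force': 0.0, 'opening': 0.08765519507130144}
```

View pics/side0.png

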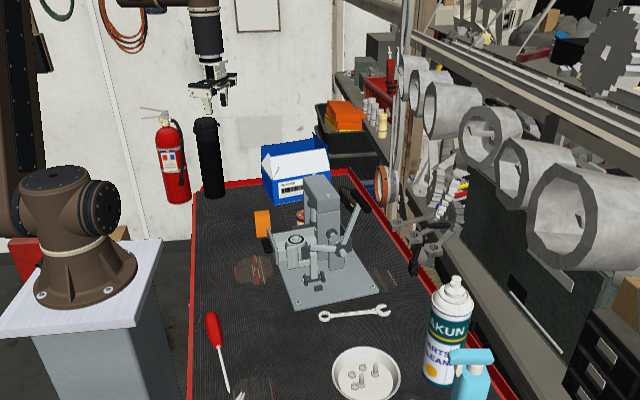

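View pics/top0.png

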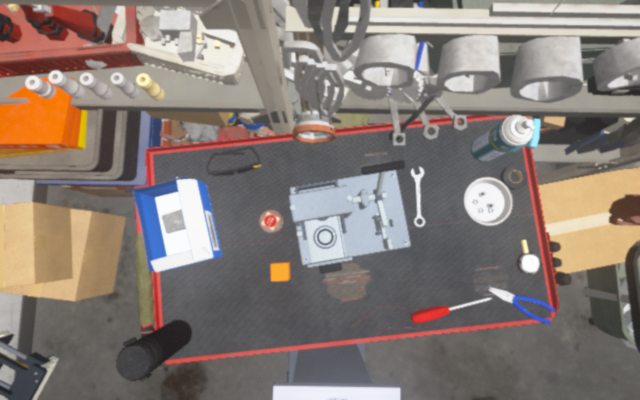

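The side view shows the press at about (320,245), with the tab near (314,262) and the lever bar near (356,198). The top view shows it at about (350,215), with the bar at (383,167) and the pull at (330,267). The orange carton is at (280,272) and the tin at (270,220). I'll enlarge both.

```bash
python3 - <<'E'
import cv2
a=cv2.imread("pics/top0.png")[145:295,250:450]; cv2.imwrite("pics/topc.png",cv2.resize(a,None,fx=4,fy=4,interpolation=cv2.INTER_CUBIC))
a=cv2.imread("pics/side0.png")[165:315,240:440]; cv2.imwrite("pics/sidec.png",cv2.resize(a,None,fx=4,fy=4,interpolation=cv2.INTER_CUBIC))
E
```

```text
(no output)
```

View pics/topc.png

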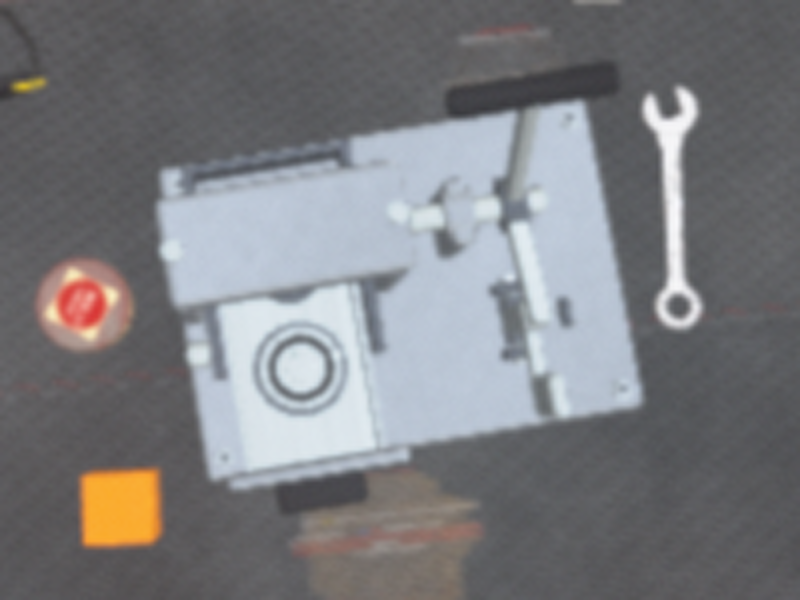

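View pics/sidec.png

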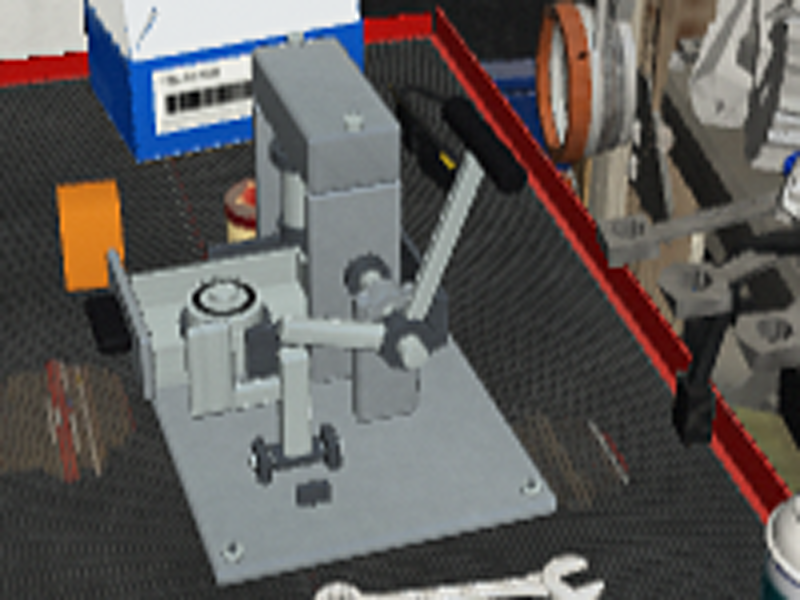

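The enlarged views give these points:

| Feature | topc | sidec |
|---|---|---|
| Plate front-right corner | (642,404) | (218,575) |
| Plate back-right corner | (582,100) | (555,498) |
| Plate front-left corner | (213,480) | not read |
| Lever bar ends | (450,100), (617,77) | (455,110), (510,180) |
| Tab top | (550,378) | (211,325) |
| Pull | (322,495) | (108,322) |

I'll fit the press pose from these.

```bash
cat > h.py <<'E'
import numpy as np
from plant import ctrl
from scipy.optimize import least_squares
OFF={"top":(250,145),"side":(240,165)}
def proj(n,P):
    c=ctrl.calibration(n);E=np.linalg.inv(c["extrinsics"]);q=c["K"]@(E[:3,:3]@P+E[:3,3]);return q[:2]/q[2]
def ray(n,px,z):
    c=ctrl.calibration(n);E=c["extrinsics"];d=E[:3,:3]@np.linalg.solve(c["K"],[*px,1]);o=E[:3,3];return o+d*(z-o[2])/d[2]
def own(p,o):
    c,s=np.cos(p[2]),np.sin(p[2]);return np.array([p[0]+c*o[0]-s*o[1],p[1]+s*o[0]+c*o[1],o[2]])
E
python3 - <<'E'
from h import *
np.set_printoptions(precision=4,suppress=True)
L=[("top",(642,404),(-.115,-.155,.012)),("top",(582,100),(.09,-.155,.012)),("top",(213,480),(-.115,.13,.012)),
("side",(218,575),(-.115,-.155,.012)),("side",(555,498),(.09,-.155,.012)),("top",(533,88),(.065,-.08,.212)),("side",(483,145),(.065,-.08,.212)),("side",(211,325),(-.096,-.08,.125))]
px=lambda n,c:np.array(OFF[n])+np.array(c)/4
f=lambda p:np.concatenate([proj(n,own(p,o))-px(n,c) for n,c,o in L])
r=least_squares(f,[.55,0,.1],x_scale=[.01,.01,.1]);p=r.x;print(p,np.degrees(p[2]));print(r.fun.reshape(-1,2))
np.save("p.npy",p)
for nm,z,c in[("pull",.046,(322,498)),("fronttop",.046+.015,(320,475))]:
    w=ray("top",px("top",c),z);R=np.array([[np.cos(p[2]),np.sin(p[2])],[-np.sin(p[2]),np.cos(p[2])]]);print(nm,w,R@(w[:2]-p[:2]))
for nm,o in dict(pullhome=(-.0875,.06,.04),pullmid=(-.1325,.06,.04),tab=(-.096,-.08,.107),bar=(.065,-.08,.212),barend=(.02-.13*np.sin(.5),-.08,.09+.13*np.cos(.5))).items(): print(nm,own(p,o))
for c in[(120,507)]: print("box",ray("top",px("top",c),.062))
E
```

```text
[ 0.5845 -0.0174  0.1884] 10.797343008586399
[[ 1.0134 -0.1676]
 [ 0.4352 -1.365 ]
 [-0.923   0.1608]
 [-0.7099  0.069 ]
 [ 1.2056  0.149 ]
 [-0.2219  0.1954]
 [-0.2369 -0.6977]
 [-1.1343 -0.1982]]
pull [0.4395 0.0178 0.046 ] [-0.1359  0.0618]
fronttop [0.4542 0.0198 0.061 ] [-0.1211  0.061 ]
pullhome [0.4874 0.0251 0.04  ]
pullmid [0.4432 0.0167 0.04  ]
tab [ 0.5052 -0.114   0.107 ]
bar [ 0.6634 -0.0839  0.212 ]
barend [ 0.558  -0.104   0.2041]
box [0.4332 0.1407 0.062 ]
```

>>> {"fn": "apply_moves", "kwargs": {"targets": [{"travel": [0,0,-10],"roll": -7.25,"jaw": 0},{"travel": [0,0,-10],"roll": -7.25,"jaw": 0},{"travel": [0,0,-10],"roll": -7.25,"jaw": 0},{"travel": [0,0,-10],"roll": -7.25,"jaw": 0},{"travel": [0,0,-10],"roll": -7.25,"jaw": 0}]}}

```text
clock: 0.6
tool_pos: [0.2897, 0.6094, 0.2984]
orientation: [180.0, 0.0, 11.1]
force: [0.4, -0.3, -0.5]
opening: 0.0529
gripper_force: 0.0
```

```bash
cat >> h.py <<'E'
def st():
    np.set_printoptions(precision=4,suppress=True)
    p=np.load("p.npy");o=ctrl.get_obs();d=o["tool_pos"]-[p[0],p[1],0];c,s=np.cos(p[2]),np.sin(p[2])
    print("t",o["clock"],"own mm",1e3*np.array([c*d[0]+s*d[1],-s*d[0]+c*d[1],d[2]]),"ori",o["orientation"],"F",o["force"],"open",o["opening"],o["gripper_force"],"j",o["joint_pos"])
E
python3 - <<'E'
from h import *
st()
# bearing height: ray intersect
from scipy.optimize import least_squares
px=lambda n,c:np.array(OFF[n])+np.array(c)/4
r=least_squares(lambda P:np.r_[proj("top",P)-px("top",(300,368)),proj("side",P)-px("side",(222,297))],[.5,0,.08]);print(r.x)
E
```

```text
t 0.6 own mm [-172.1775  670.9522  298.404 ] ori [179.951    0.0314  11.1196] F [ 0.3953 -0.2678 -0.4831] open 0.052921626072329274 0.0 j [ 81.079   19.1715   5.1215  -0.0131 -76.0067  20.0438]
[0.5196 0.0323 0.0436]
```

>>> {"fn": "apply_moves", "kwargs": {"targets": [{"travel": [0,40,0],"roll": 0,"jaw": 0},{"travel": [0,45,0],"roll": 0,"jaw": 0},{"travel": [0,45,0],"roll": 0,"jaw": 0},{"travel": [0,45,0],"roll": 0,"jaw": 0},{"travel": [0,45,0],"roll": 0,"jaw": 0},{"travel": [0,45,0],"roll": 0,"jaw": 0},{"travel": [0,45,0],"roll": 0,"jaw": 0},{"travel": [1,45,0],"roll": 0,"jaw": 0},{"travel": [1,45,0],"roll": 0,"jaw": 0},{"travel": [1,45,0],"roll": 0,"jaw": 0}]}}

```text
clock: 1.6
tool_pos: [0.3761, 0.1712, 0.2986]
orientation: [-180.0, -0.0, 10.9]
force: [0.4, -0.7, 1.3]
opening: 0.0003
gripper_force: 0.0
```

>>> {"fn": "apply_moves", "kwargs": {"targets": [{"travel": [1,45,0],"roll": 0,"jaw": 0},{"travel": [1,45,0],"roll": 0,"jaw": 0},{"travel": [1,45,0],"roll": 0,"jaw": 0},{"travel": [0,28,0],"roll": 0,"jaw": 0},{"travel": [0,0,40],"roll": 0,"jaw": 0},{"travel": [0,0,40],"roll": 0,"jaw": 0},{"travel": [0,0,30],"roll": 0,"jaw": 0},{"travel": [0,0,0],"roll": 0,"jaw": 0}]}}

```text
clock: 2.4
tool_pos: [0.4072, 0.0122, 0.1851]
orientation: [179.9, 0.4, 10.8]
force: [0.3, 0.9, 0.5]
opening: 0.0002
gripper_force: 0.0
```

```bash
python3 - <<'E'
from h import *
st()
E
```

```text
t 2.4 own mm [-168.6702   62.3927  185.134 ] ori [179.9204   0.4253  10.7544] F [0.287  0.8534 0.4586] open 0.00020960284516166358 0.0 j [ 29.7489  -2.1318 -36.0375  -0.0757 -56.5225  71.0478]
```

>>> {"fn": "apply_moves", "kwargs": {"targets": [{"travel": [0,2,30],"roll": 0,"jaw": 0},{"travel": [0,0,30],"roll": 0,"jaw": 0},{"travel": [0,0,30],"roll": 0,"jaw": 0},{"travel": [0,0,25],"roll": 0,"jaw": 0},{"travel": [0,0,14],"roll": 0,"jaw": 0},{"travel": [0,0,0],"roll": 0,"jaw": 0}]}}

```text
clock: 3.0
tool_pos: [0.4103, 0.0116, 0.0592]
orientation: [180.0, 0.1, 10.8]
force: [0.1, -0.6, 0.4]
opening: 0.0006
gripper_force: 0.0
```

```bash
python3 - <<'E'
from h import *
st()
import cv2
a=ctrl.snapshot("side")[165:315,200:400,::-1]; cv2.imwrite("pics/s1.png",cv2.resize(a,None,fx=4,fy=4,interpolation=cv2.INTER_CUBIC))
E
```

```text
t 3.0 own mm [-165.7623   61.1917   59.2323] ori [179.9515   0.1201  10.8474] F [ 0.0912 -0.6305  0.4315] open 0.0005902338062943688 0.0 j [ 29.4894   9.0564 -45.4924   0.013  -35.5804  71.3474]
```

View pics/s1.png

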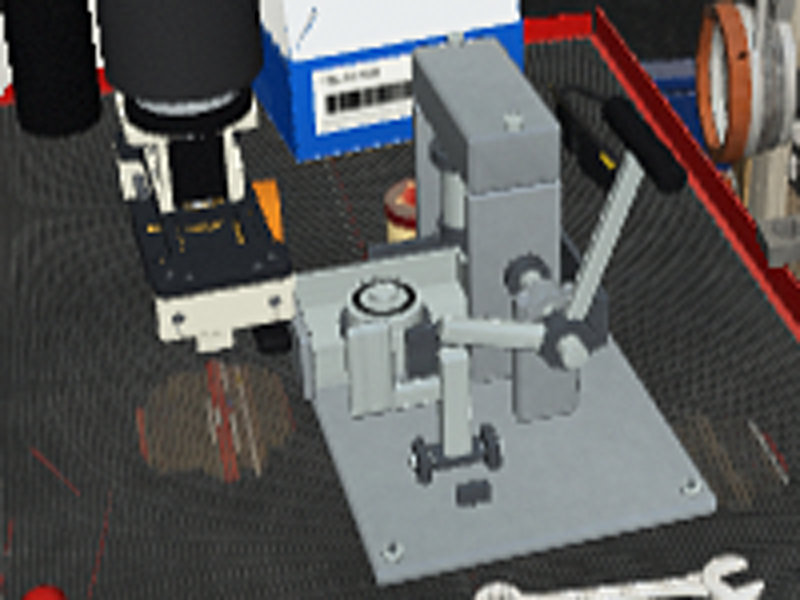

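The fingers stand in front of the black pull (at crop (270,335)) and the body is above the drawer front. I'll start pushing.

>>> {"fn": "apply_moves", "kwargs": {"targets": [{"travel": [5,1,2],"roll": 0,"jaw": 0},{"travel": [6,0,0],"roll": 0,"jaw": 0},{"travel": [6,0,0],"roll": 0,"jaw": 0},{"travel": [6,0,0],"roll": 0,"jaw": 0},{"travel": [6,0,0],"roll": 0,"jaw": 0},{"travel": [6,0,0],"roll": 0,"jaw": 0},{"travel": [6,0,0],"roll": 0,"jaw": 0}]}}

```text
clock: 3.75
tool_pos: [0.4511, 0.0183, 0.0575]
orientation: [180.0, 0.0, 10.8]
force: [-2.0, -0.0, 1.2]
opening: 0.0008
gripper_force: 0.9
```

```bash
python3 - <<'E'
from h import *
st()
E
```

```text
t 3.75 own mm [-124.4061   60.065    57.5076] ori [179.9925   0.0221  10.8186] F [-1.9991 -0.016   1.1659] open 0.0007614580588821977 0.9315531680476852 j [ 27.4586  12.7069 -40.6794   0.0015 -36.6371  73.3588]
```

Contact at about 2 N. I'll continue toward −97, where the drawer should be home.

>>> {"fn": "apply_moves", "kwargs": {"targets": [{"travel": [5,0,0],"roll": 0,"jaw": 0},{"travel": [5,0,0],"roll": 0,"jaw": 0},{"travel": [4,0,0],"roll": 0,"jaw": 0},{"travel": [4,0,0],"roll": 0,"jaw": 0},{"travel": [3,0,0],"roll": 0,"jaw": 0},{"travel": [3,0,0],"roll": 0,"jaw": 0},{"travel": [0,0,0],"roll": 0,"jaw": 0}]}}

```text
clock: 4.45
tool_pos: [0.4734, 0.0223, 0.057]
orientation: [180.0, 0.1, 10.8]
force: [-2.7, -3.2, -1.3]
opening: 0.0004
gripper_force: 1.7
```

```bash
python3 - <<'E'
from h import *
st()
E
```

```text
t 4.45 own mm [-101.7276   59.8592   57.0449] ori [179.9746   0.1303  10.801 ] F [-2.6672 -3.2323 -1.2542] open 0.00044460393253586283 1.680188286700286 j [ 26.5601  14.6359 -37.8557  -0.0179 -37.6407  74.2552]
```

>>> {"fn": "apply_moves", "kwargs": {"targets": [{"travel": [2,0,0],"roll": 0,"jaw": 0},{"travel": [2,0,0],"roll": 0,"jaw": 0},{"travel": [0,0,0],"roll": 0,"jaw": 0}]}}

```text
clock: 4.75
tool_pos: [0.4783, 0.0236, 0.0576]
orientation: [-180.0, 0.0, 10.8]
force: [-3.5, -1.4, -0.1]
opening: 0.0005
gripper_force: 1.6
```

>>> {"fn": "apply_moves", "kwargs": {"targets": [{"travel": [2,0,0],"roll": 0,"jaw": 0},{"travel": [2,0,0],"roll": 0,"jaw": 0},{"travel": [0,0,0],"roll": 0,"jaw": 0}]}}

```text
clock: 5.05
tool_pos: [0.4786, 0.0233, 0.0571]
orientation: [180.0, 0.4, 10.8]
force: [-16.0, 1.5, 11.1]
opening: 0.0005
gripper_force: 7.7
```

```bash
python3 - <<'E'
from h import *
st()
E
```

```text
t 5.05 own mm [-96.4175  59.8825  57.0667] ori [179.9739   0.3803  10.7626] F [-15.9762   1.5384  11.1354] open 0.0005340314153369235 7.737729273503646 j [ 26.3212  15.1779 -36.9706  -0.1242 -38.225   74.5393]
```

The drawer is home, hitting its stop at −96 as predicted. Next I back off, rise and go to the left of the catch tab.

>>> {"fn": "apply_moves", "kwargs": {"targets": [{"travel": [-10,0,0],"roll": 0,"jaw": 0},{"travel": [-20,0,0],"roll": 0,"jaw": 0},{"travel": [-15,0,-20],"roll": 0,"jaw": 0},{"travel": [0,0,-35],"roll": 0,"jaw": 0},{"travel": [0,20,-35],"roll": 0,"jaw": 0},{"travel": [15,35,-30],"roll": 0,"jaw": 0},{"travel": [20,35,0],"roll": 0,"jaw": 0},{"travel": [8,5,0],"roll": 0,"jaw": 0},{"travel": [0,0,0],"roll": 0,"jaw": 0}]}}

```text
clock: 5.95
tool_pos: [0.4996, -0.07, 0.1777]
orientation: [180.0, -0.1, 10.7]
force: [0.4, 0.1, -1.6]
opening: 0.0007
gripper_force: 0.0
```

```bash
python3 - <<'E'
from h import *
st()
import cv2
a=ctrl.snapshot("side")[145:315,220:420,::-1]; cv2.imwrite("pics/s2.png",cv2.resize(a,None,fx=3.5,fy=3.5,interpolation=cv2.INTER_CUBIC))
E
```

```text
t 5.95 own mm [-93.2528 -35.6971 177.7258] ori [179.9894  -0.1211  10.7082] F [ 0.4239  0.0635 -1.5777] open 0.0007394133975061579 0.0 j [ 14.3853   7.8953 -26.3662   0.0222 -55.6184  86.3104]
```

View pics/s2.png

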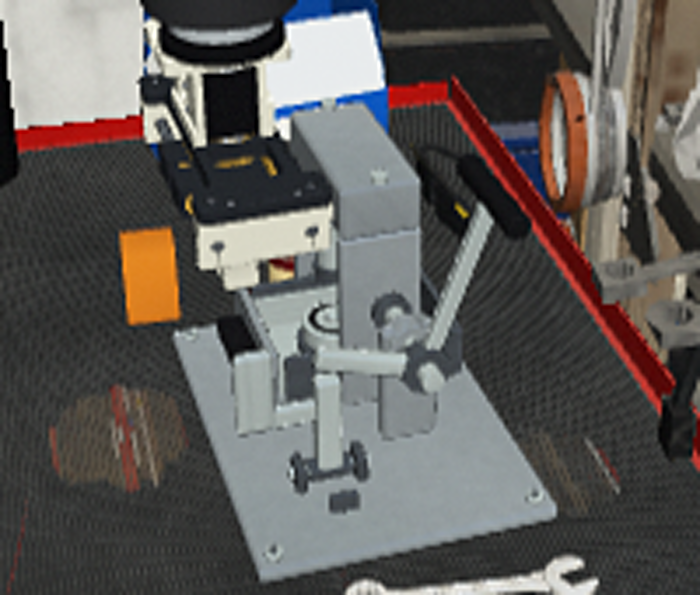

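The drawer front is flush and home. The tab is upright at crop (253,390), with the fingers above and to its left. I'll descend and push right.

>>> {"fn": "apply_moves", "kwargs": {"targets": [{"travel": [-3,0,25],"roll": 0,"jaw": 0},{"travel": [0,0,25],"roll": 0,"jaw": 0},{"travel": [0,0,12],"roll": 0,"jaw": 0},{"travel": [0,10,0],"roll": 0,"jaw": 0},{"travel": [0,10,0],"roll": 0,"jaw": 0},{"travel": [0,10,0],"roll": 0,"jaw": 0},{"travel": [0,10,0],"roll": 0,"jaw": 0}]}}

```text
clock: 6.7
tool_pos: [0.5033, -0.1102, 0.1165]
orientation: [180.0, -0.1, 10.8]
force: [-0.0, 0.5, 0.1]
opening: -0.0001
gripper_force: 0.1
```

>>> {"fn": "apply_moves", "kwargs": {"targets": [{"travel": [0,10,0],"roll": 0,"jaw": 0},{"travel": [0,10,0],"roll": 0,"jaw": 0},{"travel": [0,10,0],"roll": 0,"jaw": 0},{"travel": [0,10,0],"roll": 0,"jaw": 0},{"travel": [0,5,0],"roll": 0,"jaw": 0},{"travel": [0,0,0],"roll": 0,"jaw": 0},{"travel": [0,0,0],"roll": 0,"jaw": 0}]}}

```text
clock: 7.4
tool_pos: [0.5109, -0.1535, 0.1155]
orientation: [-180.0, 0.0, 10.8]
force: [-0.5, 0.3, 0.8]
opening: 0.0004
gripper_force: 0.0
```

```bash
python3 - <<'E'
from h import *
st()
import cv2
a=ctrl.snapshot("side")[145:315,220:420,::-1]; cv2.imwrite("pics/s3.png",cv2.resize(a,None,fx=3.5,fy=3.5,interpolation=cv2.INTER_CUBIC))
E
```

```text
t 7.4 own mm [ -97.7801 -119.8463  115.4822] ori [-179.995     0.0094   10.803 ] F [-0.5343  0.2726  0.8178] open 0.00042114015108963583 0.0 j [  4.3473  14.6843 -27.1504  -0.0052 -48.1752  96.4591]
```

View pics/s3.png

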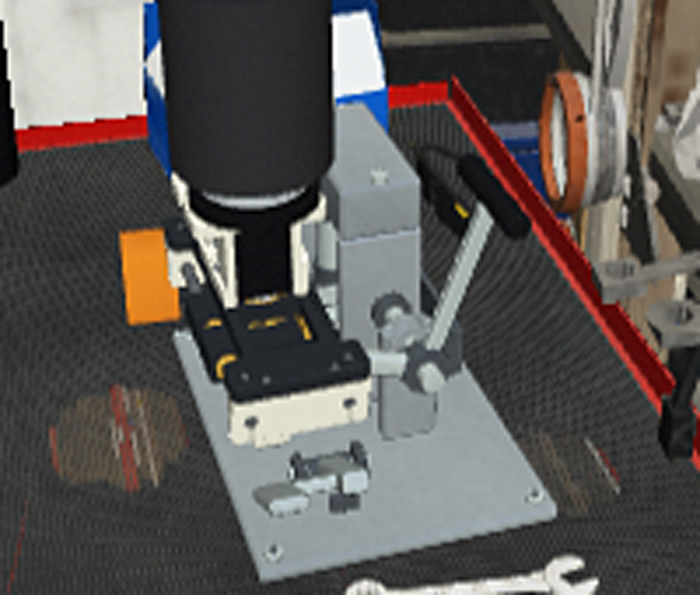

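The catch lies flat on its rest at crop (290,495). I'll rise, turn 90° and open for the bar.

>>> {"fn": "apply_moves", "kwargs": {"targets": [{"travel": [0,0,-20],"roll": 0,"jaw": 0},{"travel": [0,0,-20],"roll": 8.2,"jaw": 60},{"travel": [0,0,-20],"roll": 8.2,"jaw": 60},{"travel": [0,0,-20],"roll": 8.2,"jaw": 60},{"travel": [0,0,-20],"roll": 8.2,"jaw": 60},{"travel": [0,0,-20],"roll": 8.2,"jaw": 60},{"travel": [0,0,-20],"roll": 8.2,"jaw": 60},{"travel": [0,0,-20],"roll": 8.2,"jaw": 60},{"travel": [0,0,-20],"roll": 8.2,"jaw": 60},{"travel": [0,0,-20],"roll": 8.2,"jaw": 60}]}}

```text
clock: 8.45
tool_pos: [0.5108, -0.153, 0.3165]
orientation: [-180.0, 0.0, -63.3]
force: [-1.5, 0.2, 0.0]
opening: 0.0593
gripper_force: 0.0
```

>>> {"fn": "apply_moves", "kwargs": {"targets": [{"travel": [0,0,0],"roll": 8.2,"jaw": 60},{"travel": [0,0,0],"roll": 8,"jaw": 60},{"travel": [-4,-30,0],"roll": 0,"jaw": 60},{"travel": [-4,-30,0],"roll": 0,"jaw": 60},{"travel": [-4,-40,0],"roll": 0,"jaw": 60},{"travel": [-5,-40,0],"roll": 0,"jaw": 60},{"travel": [0,-23,0],"roll": 0,"jaw": 60},{"travel": [0,0,0],"roll": 0,"jaw": 60}]}}

```text
clock: 9.25
tool_pos: [0.67, -0.1046, 0.3134]
orientation: [179.9, 0.0, -79.1]
force: [-1.4, -0.9, -0.1]
opening: 0.0597
gripper_force: 0.0
```

```bash
python3 - <<'E'
from h import *
st()
import cv2
a=ctrl.snapshot("side")[125:295,230:430,::-1]; cv2.imwrite("pics/s4.png",cv2.resize(a,None,fx=3.5,fy=3.5,interpolation=cv2.INTER_CUBIC))
E
```

```text
t 9.25 own mm [  67.568  -101.6548  313.3933] ori [179.8637   0.0159 -79.0876] F [-1.4025 -0.8683 -0.0802] open 0.0597108587852922 0.0 j [  7.5491  19.2171   7.0869  -0.0081 -78.0068   3.365 ]
```

View pics/s4.png

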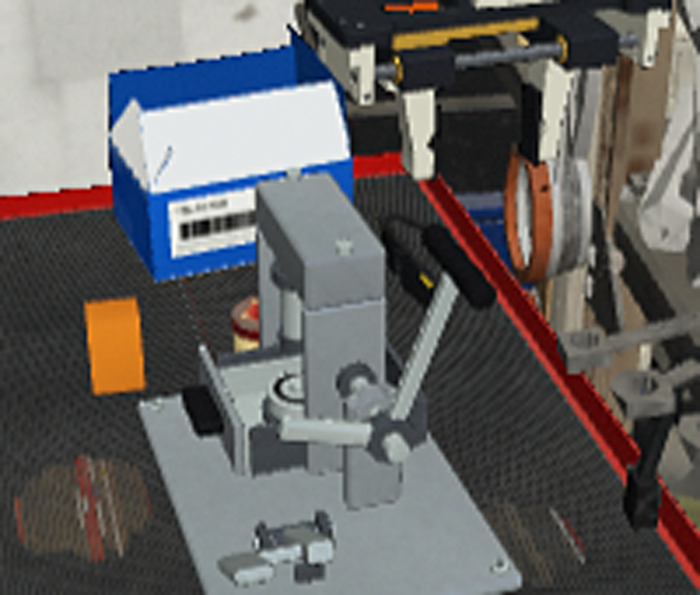

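The fingers are open above the right half of the bar (crop bar end (480,290)), and the catch is still down at (250,560). I'll descend and grip.

>>> {"fn": "apply_moves", "kwargs": {"targets": [{"travel": [1,2,25],"roll": 0,"jaw": 60},{"travel": [0,0,25],"roll": 0,"jaw": 60},{"travel": [0,0,25],"roll": 0,"jaw": 60},{"travel": [0,0,15],"roll": 0,"jaw": 60},{"travel": [0,0,8],"roll": 0,"jaw": 60},{"travel": [0,0,0],"roll": 0,"jaw": 60}]}}

```text
clock: 9.9
tool_pos: [0.6652, -0.1075, 0.2171]
orientation: [179.9, 0.0, -79.2]
force: [0.0, -0.5, 0.7]
opening: 0.0599
gripper_force: 0.0
```

>>> {"fn": "apply_moves", "kwargs": {"targets": [{"travel": [0,0,0],"roll": 0,"jaw": 5},{"travel": [0,0,0],"roll": 0,"jaw": 5},{"travel": [0,0,0],"roll": 0,"jaw": 5},{"travel": [0,0,0],"roll": 0,"jaw": 5},{"travel": [0,0,0],"roll": 0,"jaw": 5},{"travel": [0,0,0],"roll": 0,"jaw": 5},{"travel": [0,0,0],"roll": 0,"jaw": 5},{"travel": [0,0,0],"roll": 0,"jaw": 5}]}}

```text
clock: 10.7
tool_pos: [0.6678, -0.1072, 0.2182]
orientation: [-179.8, -0.0, -79.2]
force: [4.9, 1.3, -0.3]
opening: 0.017
gripper_force: 30.0
```

```bash
python3 - <<'E'
from h import *
st()
E
```

```text
t 10.7 own mm [  64.9144 -103.776   218.1585] ori [-179.81     -0.0269  -79.1584] F [ 4.9212  1.2821 -0.341 ] open 0.017023123395697313 29.997409880161285 j [  7.3613  21.6277  -1.743    0.0167 -66.438    3.4736]
```

>>> {"fn": "apply_moves", "kwargs": {"targets": [{"travel": [0,6,-2],"roll": 0,"jaw": 5},{"travel": [0,6.4,-1.9],"roll": 0,"jaw": 5},{"travel": [0,6.4,-1.3],"roll": 0,"jaw": 5},{"travel": [0,6.4,-1.2],"roll": 0,"jaw": 5},{"travel": [0,6.5,-0.7],"roll": 0,"jaw": 5},{"travel": [0,6.5,-0.6],"roll": 0,"jaw": 5},{"travel": [0,6.5,0],"roll": 0,"jaw": 5},{"travel": [0,6.5,0],"roll": 0,"jaw": 5}]}}

```text
clock: 11.5
tool_pos: [0.6208, -0.1161, 0.2285]
orientation: [-179.3, -0.1, -79.1]
force: [11.1, 3.9, 6.8]
opening: 0.0172
gripper_force: 30.0
```

```bash
python3 - <<'E'
from h import *
st()
E
```

```text
t 11.5 own mm [  17.1695 -103.6656  228.5032] ori [-179.3032   -0.0879  -79.0945] F [11.0817  3.9458  6.757 ] open 0.017175673378672717 30.005834698677063 j [  7.1148  16.8573  -7.3605   0.046  -65.0811   3.7721]
```

>>> {"fn": "apply_moves", "kwargs": {"targets": [{"travel": [0,6.5,1],"roll": 0,"jaw": 5},{"travel": [0,6.5,1],"roll": 0,"jaw": 5},{"travel": [0,6.4,1.5],"roll": 0,"jaw": 5},{"travel": [0,6.4,1.5],"roll": 0,"jaw": 5},{"travel": [0,6.2,2],"roll": 0,"jaw": 5},{"travel": [0,6.2,2],"roll": 0,"jaw": 5},{"travel": [0,4.2,1.7],"roll": 0,"jaw": 5},{"travel": [0,4.2,1.7],"roll": 0,"jaw": 5},{"travel": [0,0,0],"roll": 0,"jaw": 5}]}}

```text
clock: 12.4
tool_pos: [0.5752, -0.1247, 0.2165]
orientation: [-179.3, -0.1, -79.1]
force: [9.6, 5.4, 7.8]
opening: 0.0174
gripper_force: 30.0
```

```bash
python3 - <<'E'
from h import *
st()
E
```

```text
t 12.4 own mm [ -29.2759 -103.6324  216.4764] ori [-179.2671   -0.0866  -79.0893] F [9.5835 5.4344 7.841 ] open 0.017393615278725048 30.00955045223236 j [  6.8057  13.3862 -13.782    0.0383 -62.0946   4.0879]
```

>>> {"fn": "apply_moves", "kwargs": {"targets": [{"travel": [0,4,1.8],"roll": 0,"jaw": 5},{"travel": [0,4,2],"roll": 0,"jaw": 5},{"travel": [0,2.5,1.2],"roll": 0,"jaw": 5},{"travel": [0,0,0],"roll": 0,"jaw": 5},{"travel": [0,0,0],"roll": 0,"jaw": 5}]}}

```text
clock: 12.9
tool_pos: [0.5653, -0.1267, 0.2117]
orientation: [-179.3, -0.1, -79.1]
force: [8.6, 6.1, 9.5]
opening: 0.0177
gripper_force: 30.0
```

```bash
python3 - <<'E'
from h import *
st()
import cv2
a=ctrl.snapshot("side")[125:295,230:430,::-1]; cv2.imwrite("pics/s5.png",cv2.resize(a,None,fx=3.5,fy=3.5,interpolation=cv2.INTER_CUBIC))
E
```

```text
t 12.9 own mm [ -39.3889 -103.6899  211.7099] ori [-179.2607   -0.0971  -79.076 ] F [8.6324 6.1216 9.4603] open 0.017735236745233304 30.000820755958557 j [  6.7316  12.7419 -15.3087   0.0488 -61.2051   4.1698]
```

View pics/s5.png

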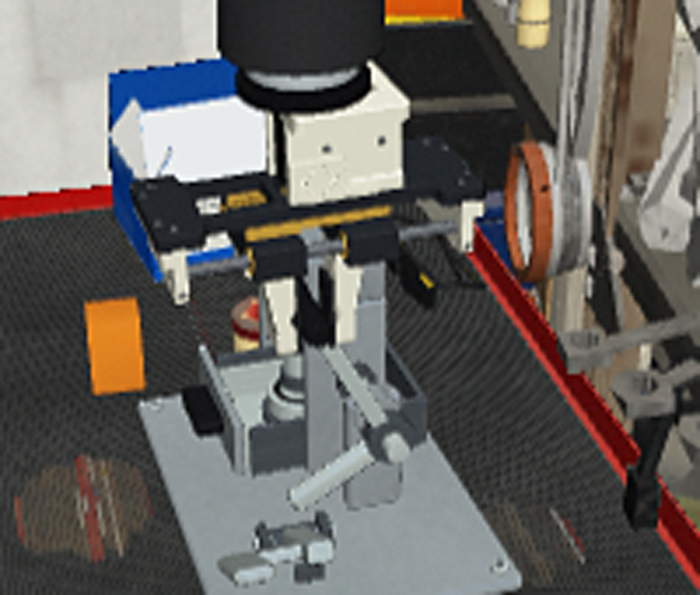

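The lever leans forward in the grip, with the bar at about (315,325) in the crop. The ram is down, the drawer home and the catch flat. The estimated lever angle is 0.82 of 0.85 rad, so I'm handing it in.

```bash
python3 -c "
from h import *
st(); print(ctrl.close_job())"
```

```text
t 12.95 own mm [ -39.3327 -103.6925  211.7432] ori [-179.2574   -0.0963  -79.0763] F [ 8.1828  6.2683 10.8076] open 0.017152668706383746 30.000841319561005 j [  6.7311  12.7437 -15.3012   0.0476 -61.2075   4.1705]
the job is handed in; nothing more can be done
None
```

I pushed the drawer home, flipped the catch onto its rest and pulled the lever to about 0.82 of 0.85 rad (estimated from the gripper position), then handed the job in at 12.95 s with the bar still gripped; no verdict was returned.

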